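Seal the slanted walnut canister with its slip-clutch cap

TASK

Screw the canister of walnuts (the one with the lime-green knob) shut: turn its knob clockwise, regripping if need be, until the cap is fully home and the knob's clutch first slips, then stop at once, well before it has slipped a tenth of a turn, and let go without turning it back. Leave the canister of mints and the things on the counter as they are.

Things in the scene. Friction and masses are not known exactly. Their poses are not given: they have to be found in the camera images.
- walnuts: canister of walnuts (brown balls) with lime-green knob: glass barrel (120 mm dia) leaning forward in a wooden cradle, fixed to the counter. Origin: on the counter; cradle spans x -65 to 105, y +-65 mm; x points to its back, z up; front (-x) faces roughly the robot. Barrel, cap and knob share one axis leaning 25 deg from vertical to the front: outward (-0.423, 0, 0.906) in this frame
- walnuts_grip (a point): centre of the lime-green round knob (56 mm dia, 45 mm long along the axis), on the axis, halfway along it; at (-0.033, 0, 0.210) m in the canister's frame. z points outward along the axis; turns with the knob. The knob ends 22.5 mm above this point (nothing above it) and meets the flat steel cap disc (100 mm dia, 18 mm thick) 22.5 mm below
- walnuts_cap (a joint): turn of the steel cap disc on the neck, rad; grows clockwise, seen from outside looking at the knob's top; hard stop at 2.6 = fully home, less = still unscrewed. Drag 0.07 N m. A black pointer on the disc meets the red mark on the neck (upper, rear side) when home; before that it is (2.6 - value) rad anticlockwise of it
- walnuts_clutch (a joint): slip of the lime-green knob on the cap disc, rad; 0 while they turn together, grows as the knob slips clockwise. The clutch slips smoothly at 0.35 N m, so as soon as the cap is home and the knob is turned on; turned back, the knob takes the cap along. A black stripe on the knob's top lines up with the cap's pointer until it slips
- mints: canister of mints (white balls) with white knob: glass barrel (120 mm dia) leaning forward in a wooden cradle, fixed to the counter. Origin: on the counter; cradle spans x -65 to 105, y +-65 mm; x points to its back, z up; front (-x) faces roughly the robot. Barrel, cap and knob share one axis leaning 25 deg from vertical to the front: outward (-0.423, 0, 0.906) in this frame
- mints_grip (a point): centre of the white round knob (56 mm dia, 45 mm long along the axis), on the axis, halfway along it; at (-0.033, 0, 0.210) m in the canister's frame. z points outward along the axis; turns with the knob. The knob ends 22.5 mm above this point (nothing above it) and meets the flat steel cap disc (100 mm dia, 18 mm thick) 22.5 mm below
- mints_cap (a joint): turn of the steel cap disc on the neck, rad; grows clockwise, seen from outside looking at the knob's top; hard stop at 2.6 = fully home, less = still unscrewed. Drag 0.07 N m. A black pointer on the disc meets the red mark on the neck (upper, rear side) when home; before that it is (2.6 - value) rad anticlockwise of it
- mints_clutch (a joint): slip of the white knob on the cap disc, rad; 0 while they turn together, grows as the knob slips clockwise. The clutch slips smoothly at 0.35 N m, so as soon as the cap is home and the knob is turned on; turned back, the knob takes the cap along. A black stripe on the knob's top lines up with the cap's pointer until it slips
- lime_tray: wooden tray 260 x 100 mm with four green limes in it, 60 mm tall in all, loose, to the robot's left; origin at its centre on the counter, x along its length
- mug: white mug, 80 mm diameter, 90 mm tall, loose, between the robot and the canisters; origin at the centre of its underside
- vase: blue ceramic vase, 84 mm diameter, 140 mm tall, loose, to the robot's right; origin at the centre of its underside
- scoop: spoon with wooden handle, 180 mm long, lying loose between the canisters; x along its length
Mind the look-alikes: they are no part of the job. What is shaped like the walnuts but yellow is not meant.

How it is judged:
By the outcome, as a careful person would: the job done as asked, in the order asked, and still so for the second after the job is handed in, with the robot touching nothing.
It also fails if it takes over 51 s, if anything falls off the work surface, if the arm or the gripper's body presses on something with over 40 N, if the wrist force passes 120 N, or if a joint passes its speed limit or range.

ROBOT

A 6-joint arm with a two-finger parallel gripper is mounted at the origin on the work surface. World frame = base frame: x ahead of the robot, y to its left, z up, the work surface at z = 0. Lengths are in m, angles in degrees, forces in N, time in s.
With the tool pointing down it reaches from about 0.3 to 0.75 m from the base axis. Payload 8.5 kg.
Tool frame: the origin (TCP) lies midway between the tips of the shut fingers; the grasp point (between the pads) lies 19 mm behind it; z points along the fingers, y is the line along which they close (so a half turn about z gives the same grasp; the last joint's range is limited). The gripper opens to 85 mm and grips with 20 to 120 N. Pads are 22 mm wide; open, the fingers measure 114 mm over their backs; the gripper's body (76 mm by 85 mm) begins 54 mm behind the grasp point. The pads swing forward as they close: fully open they stand 13 mm farther back than shut.
Start: joints at [56.82, 21.807, 74.336, -0, 83.858, -12.336], TCP at [0.196, 0.514, 0.231] pointing down, gripper open.
Joint ranges: [-178.18, 178.18], [-50.72, 133.34], [12.68, 142.11], [-81.47, 261.47], [9.98, 163.14], [-165.26, 165.26]. Speed limits (degrees/s): [136.94, 136.94, 180, 180, 180, 180].

INTERFACE

Orientations are given as a 3x3 rotation matrix whose columns are the frame's x, y, z axes.
In Python, from rig import env, get_image, close_job gives the robot as it stands.
- The arm moves only by the tool step_arm, never from a script. Its argument "targets" is a list of rows, each a list of 2 entries, a list of its own where there are three numbers: the shift along the tool's x, y, z as a fraction of full scale, then the turn, a rotation vector about the tool's x, y, z as a fraction of full scale. In form: [[[x, y, z], [wx, wy, wz]], ...]. A call has 1 to 10 rows; each row is the pose to reach, as a shift and turn from the pose commanded when the call began, along the tool's axes at that moment; what a row does not reach only later rows make up. Full scale, the value 1, is 0.3 m for a shift and 45 degrees for a turn. A row lasts 1/12 s, in which the tool goes at most 41.7 mm and 7.16 degrees, less where a joint would pass 70% of its speed; a pose out of reach is approached as far as the arm can. A call with a number of a shift or a turn outside -1 to 1 is refused whole. A call with a gripper value outside its range is refused whole. "jaw" is the finger opening in mm, from 0 to 85.4, set as the call begins (left out, the last holds). The fingers move at their own pace and stop on an object; "grip_force" is the grip in N (left out, the last holds). Time passes only in rows, so rows that repeat a pose let the fingers close. It gives the time, the measured TCP pose, the force, the opening and the grip force at its end, in the units of the state.
- env.observe(): the state, without advancing time (a new reading comes with each control period).
- get_image(name): name is "scene" or "top" or "wrist"; returns a dict with "img" (480x640x3 uint8, red, green, blue), "z_map" (480x640 float32, m along the optical axis (not along the pixel's ray), 0 where there is no reading), "intrinsics" (3x3 intrinsics, pixels), "rvec" (rotation vector, rad) and "tvec" (3), from world to camera coordinates, as OpenCV has them. Camera axes: x right, y down, z forward; pixel columns grow to the right and rows downward; lengths in m; the calibration is good to about 2 mm. A picture is of the moment at which its call begins.
- close_job(): hands the job in; it is judged then, once.
The state is a dict: "time_s": time; "q": joint angles; "qvel": joint speeds; "joint_efforts": joint torques, N m; "position": TCP position; "tool_rot": TCP orientation; "ft_force": force on the tool from outside, world axes, zero at the start; "wrist_torque": the same for the moment, N m; "grip_width": finger opening in m; "gripper_force": force on a finger pad.
Only numpy, scipy, OpenCV 4.12 (cv2) and the standard library are available. Lean on these libraries where they do the work, as an engineer would, in place of code of your own. Each camera call takes 0.05 s, during which the arm holds its last target. There are 200 camera calls.

## Working session

There is one attempt and no reset: what is moved stays moved. The work goes in short steps, Python scripts to look and compute and a tool call to move; the robot and the scene stay as the last step left them, time stands still between calls to the robot, and variables do not carry over. Pictures are saved under pics/ and viewed, at most 10 in all, crops included, and the job is handed in when it is done.

Besides the shell and the picture viewer there is one more tool, called after "Emit:" in YAML: its name, and indented under it one key for each argument. step_arm: Moves the arm, as the interface text tells. Its arguments: {"type":"object","properties":{"targets":{"type":"array","items":{"type":"array"}},"jaw":{"type":"number"},"grip_force":{"type":"number"}},"required":["targets"]}

```bash
mkdir -p pics; ls; cat > h.py <<'E'
import numpy as np, cv2
from rig import env, get_image, close_job
def cam(n):
    d=get_image(n); R=cv2.Rodrigues(np.array(d["rvec"],float))[0]; t=np.array(d["tvec"],float).ravel()
    return d,np.array(d["intrinsics"]),R,t
def pts(d,K,R,t,m):
    v,u=np.nonzero(m&(d["z_map"]>0)); z=d["z_map"][v,u]
    c=np.c_[(u-K[0,2])*z/K[0,0],(v-K[1,2])*z/K[1,1],z]
    return (c-t)@R,u,v
def save(n,im): cv2.imwrite("pics/"+n,im[:,:,::-1])
E
python3 - <<'E'
from h import *
for n in("scene","top"):
    d,K,R,t=cam(n); save(n+"0.png",d["img"]); print(n,K[0,0],(-R.T@t).round(3),R.round(2).tolist())
print(env.observe())
E
```

```text
pics
scene 443.0177729669339 [1.191 0.416 0.816] [[-0.59, 0.81, -0.01], [0.53, 0.38, -0.76], [-0.61, -0.46, -0.65]]
top 458.7398895180822 [ 0.37  -0.077  1.322] [[0.02, -1.0, 0.02], [-0.99, -0.03, -0.17], [0.17, -0.02, -0.99]]
{'time_s': 0.1, 'q': array([ 5.68179724e+01,  2.18374124e+01,  7.43791121e+01,  1.68808128e-03,
        8.38564798e+01, -1.23354005e+01]), 'qvel': array([-0.06935274, -0.07517955, -0.20624725, -0.00580446, -0.06460907,
       -0.00242626]), 'joint_efforts': array([ 3.35469609e-03, -4.49220443e+01, -2.31656671e+01, -1.85889289e-04,
        3.67905785e-03, -1.58436507e-05]), 'position': array([0.19557767, 0.51378252, 0.23077851]), 'tool_rot': array([[-9.34535145e-01,  3.55870120e-01, -7.21868207e-04],
       [ 3.55870725e-01,  9.34534603e-01, -1.05036247e-03],
       [ 3.00818199e-04, -1.23849241e-03, -9.99999188e-01]]), 'ft_force': array([0.14684169, 0.34387549, 0.3345206 ]), 'wrist_torque': array([-0.00918103, -0.00320445,  0.01762997]), 'gripper_force': 0.0, 'grip_width': 0.08562711612482446}
```

View pics/scene0.png

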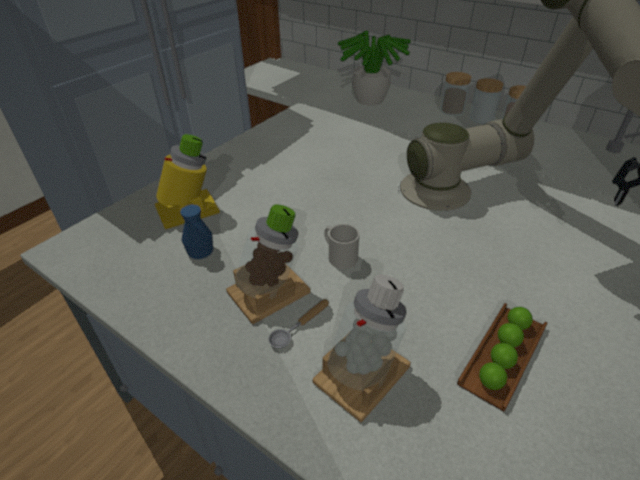

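View pics/top0.png

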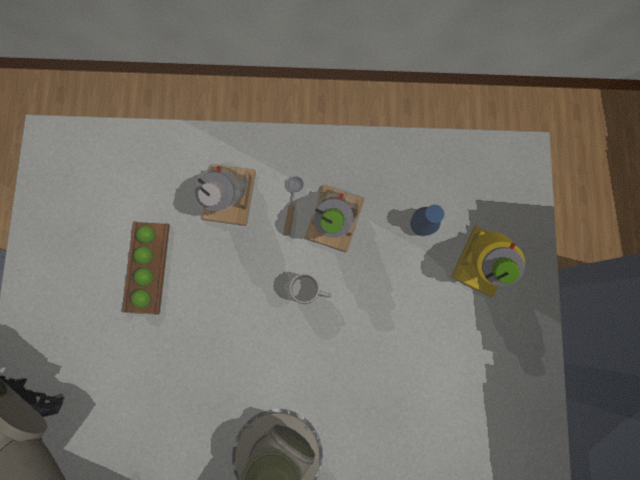

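The scene view shows the walnuts knob at about (282,218) and its red mark at (255,239). In the top view the knob is at (333,220), with the mug at (303,289) in front of it. The yellow look-alike is at (505,270). Next I'll measure the axis and the pointer angle.

```bash
python3 - <<'E'
from h import *
P={}
for n,(cu,cv_) in (("scene",(280,222)),("top",(333,218))):
    d,K,R,t=cam(n); im=d["img"]; hsv=cv2.cvtColor(im,cv2.COLOR_RGB2HSV).astype(int)
    vv,uu=np.mgrid[:480,:640]; near=(abs(uu-cu)<45)&(abs(vv-cv_)<45)
    g=near&(hsv[...,0]>35)&(hsv[...,0]<65)&(hsv[...,1]>120)&(hsv[...,2]>50)
    p,u,v=pts(d,K,R,t,g); print(n,len(p),p.mean(0).round(4),np.percentile(p,[2,98],axis=0).round(3).tolist())
    P[n]=p
    # RANSAC top plane
    best=None;rng=np.random.default_rng(0)
    for _ in range(500):
        a,b,c=p[rng.choice(len(p),3,False)]; nn=np.cross(b-a,c-a); l=np.linalg.norm(nn)
        if l<1e-5: continue
        nn/=l; nn*=np.sign(nn[2])
        if nn[2]<.8: continue
        i=abs((p-a)@nn)<.0015
        if best is None or i.sum()>best.sum(): best=i
    q=p[best]; c=q.mean(0); nn=np.linalg.svd(q-c)[2][2]; nn*=np.sign(nn[2])
    print(" plane",best.sum(),c.round(4),nn.round(3),"tilt",np.degrees(np.arccos(nn[2])),"yaw front",np.degrees(np.arctan2(nn[1],nn[0])))
    r=near&((hsv[...,0]<8)|(hsv[...,0]>172))&(hsv[...,1]>150)&(hsv[...,2]>60)
    rp,_,_=pts(d,K,R,t,r); print(" red",len(rp),np.median(rp,0).round(4) if len(rp) else '')
    k=near&(im.max(2)<35); kp,u,v=pts(d,K,R,t,k); 
    h=(kp@nn)-(c@nn)
    for nm,s in(("stripe",abs(h)<.006),("pointer",abs(h+.045)<.008)):
        print(nm,s.sum(),kp[s].mean(0).round(4) if s.any() else'')
    # wood cradle
    w=(abs(uu-cu)<60)&(abs(vv-cv_)<100)&(hsv[...,0]>5)&(hsv[...,0]<22)&(hsv[...,1]>70)
    wp,u,v=pts(d,K,R,t,w); s=(wp[:,2]>.005)&(wp[:,2]<.06)&(np.hypot(*(wp[:,:2]-c[:2]).T)<.17)
    print(" wood",s.sum(),cv2.minAreaRect(wp[s][:,:2].astype(np.float32)))
    save(n+"c.png",cv2.resize(im[cv_-40:cv_+60,cu-60:cu+60],None,fx=5,fy=5,interpolation=2))
E
python3 - <<'E'
import cv2,numpy as np
a=cv2.imread('pics/scenec.png');b=cv2.imread('pics/topc.png')
cv2.imwrite('pics/both.png',np.hstack([cv2.resize(a,(400,333)),cv2.resize(b,(400,333))]))
E
```

```text
scene 567 [ 0.6215 -0.1149  0.2203] [[0.587, -0.143, 0.195], [0.641, -0.095, 0.239]]
 plane 123 [ 0.6058 -0.1174  0.2308] [-0.383  0.165  0.909] tilt 24.64212389583284 yaw front 156.7271825714192
 red 15 [ 0.6781 -0.1437  0.1874]
stripe 3 [ 0.6087 -0.1062  0.2327]
pointer 11 [ 0.6353 -0.0919  0.1938]
 wood 1798 ((0.6715302467346191, -0.10522013902664185), (0.2103853076696396, 0.17141124606132507), 77.03419494628906)
top 383 [ 0.6036 -0.1264  0.2304] [[0.579, -0.149, 0.216], [0.632, -0.101, 0.241]]
 plane 180 [ 0.6004 -0.1258  0.231 ] [-0.395  0.091  0.914] tilt 23.922996947817794 yaw front 167.0737295617947
 red 12 [ 0.677  -0.1473  0.1894]
stripe 0 
pointer 0 
 wood 742 ((0.6681857705116272, -0.10690874606370926), (0.20303559303283691, 0.17229370772838593), 74.862548828125)
```

View pics/both.png

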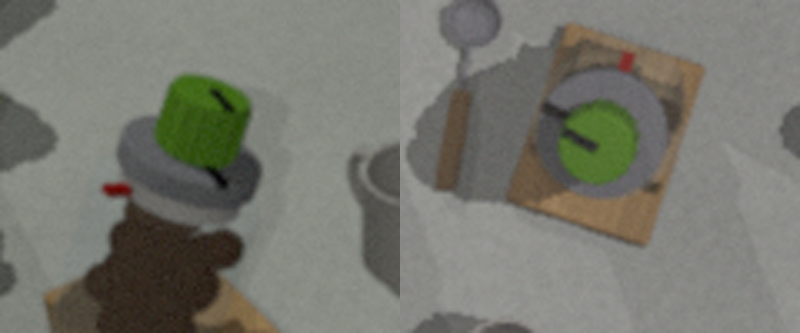

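```bash
cat >> h.py <<'E'
from scipy.spatial.transform import Rotation as Ro
def go(pos,Rt,sp=None):
    s=env.observe(); R=np.array(s["tool_rot"]); p=np.array(s["position"])
    print("t",s["time_s"],"shift",(R.T@(pos-p)/.3).round(4),"turn",(Ro.from_matrix(R.T@Rt).as_rotvec(degrees=True)/45).round(4),"q",np.round(s["q"],1))
E
python3 - <<'E'
from h import *
from scipy.optimize import least_squares
D=[]; 
for n,(cu,cv_) in (("scene",(280,222)),("top",(333,218))):
    d,K,R,t=cam(n); im=d["img"]; hsv=cv2.cvtColor(im,cv2.COLOR_RGB2HSV).astype(int)
    vv,uu=np.mgrid[:480,:640]; near=(abs(uu-cu)<45)&(abs(vv-cv_)<45)
    g=near&(hsv[...,0]>35)&(hsv[...,0]<65)&(hsv[...,1]>120)&(hsv[...,2]>40)
    g=cv2.erode(g.astype(np.uint8),np.ones((3,3)))>0
    D.append((n,d,K,R,t,near,hsv,pts(d,K,R,t,g)[0]))
def axis(y): y=np.radians(y); return np.array([-.4226*np.cos(y),-.4226*np.sin(y),.9063])
def res(x,p):
    a=axis(x[3]); q=p-x[:3]; h=q@a; r=np.linalg.norm(q-np.outer(h,a),axis=1)
    return np.where(abs(h-.0225)<abs(r-.028),h-.0225,r-.028)
def fit(p): return least_squares(lambda x:np.r_[res(x,p),(x[3]+16.5)*.0005],[.612,-.121,.21,-16.5],loss="soft_l1",f_scale=.002,x_scale=[.01,.01,.01,5])
for D_ in D: s=fit(D_[-1]); print(D_[0],s.x.round(4),abs(s.fun).mean())
s=fit(np.vstack([x[-1] for x in D])); print("both",s.x.round(4))
c=s.x[:3]
# independent: height is known 0.210
yaw=-16.5; a=axis(yaw); y=np.radians(yaw)
e1=np.array([.9063*np.cos(y),.9063*np.sin(y),.4226]); e2=np.cross(a,e1)
for n,d,K,R,t,near,hsv,_ in D:
    o=-R.T@t
    def ray(u,v,h):
        r=R.T@np.linalg.solve(K,[u,v,1]); P=o+r*((c+a*h-o)@a)/(r@a); return P
    dark=near&(hsv[...,2]<38)
    nl,lab,st,ce=cv2.connectedComponentsWithStats(dark.astype(np.uint8))
    for i in range(1,nl):
        if st[i,4]<6: continue
        u,v=ce[i]
        o_=[]
        for h in(.0225,-.0225):
            q=ray(u,v,h)-c; o_+=[round(float(np.hypot(q@e1,q@e2))*1000),round(float(np.degrees(np.arctan2(q@e2,q@e1))),1)]
        print(n,st[i,4],ce[i].round(1),"top r,ang",o_[:2],"cap r,ang",o_[2:])
    r=near&((hsv[...,0]<8)|(hsv[...,0]>172))&(hsv[...,1]>150)&(hsv[...,2]>60)
    rp=np.median(pts(d,K,R,t,r)[0],0)-c; print("red ang",np.degrees(np.arctan2(rp@e2,rp@e1)))
E
```

```text
scene [  0.6097  -0.1247   0.2088 -16.8311] 0.0011302673973554275
top [  0.6115  -0.1191   0.2104 -15.5836] 0.0014944341463991994
both [  0.6093  -0.1246   0.2096 -17.4525]
scene 7 [286.4 211.9] top r,ang [14, 81.9] cap r,ang [104, -137.1]
scene 18 [284.9 235.1] top r,ang [133, 55.6] cap r,ang [38, 80.6]
red ang 2.259253420346383
red ang -1.410848098431867
```

```bash
cat >> h.py <<'E'
y=np.radians(-16.5); A=np.array([-.4226*np.cos(y),-.4226*np.sin(y),.9063]); C=np.array([.6103,-.1225,.2098])
def tool(xyaw):
    z=-A; x=np.array([np.cos(np.radians(xyaw)),np.sin(np.radians(xyaw)),0]); x-=z*(x@z); x/=np.linalg.norm(x)
    return np.column_stack([x,np.cross(z,x),z])
E
python3 -c "
from h import *
go(C+A*.10,tool(120))"
```

```text
t 0.3 shift [-1.906  -1.5016 -0.2306] turn [-0.2436 -0.5133  0.9178] q [ 56.8  21.8  74.3   0.   83.9 -12.3]
```

Emit:
step_arm:
  targets:
    - [[0,0,-0.13],[0,0,0]]
    - [[0,0,-0.26],[0,0,0]]
    - [[-0.1,-0.08,-0.35],[0,0,0]]
    - [[-0.95,-0.75,-0.35],[0,0,0]]
    - [[-0.95,-0.75,-0.35],[0,0,0]]
    - [[-0.95,-0.75,-0.35],[0,0,0]]
    - [[-0.95,-0.75,-0.35],[0,0,0]]
    - [[-0.95,-0.75,-0.35],[0,0,0]]
    - [[-0.95,-0.75,-0.35],[0,0,0]]
    - [[-0.95,-0.75,-0.35],[0,0,0]]
  jaw: 85

```text
time_s: 1.13
position: [0.3632, 0.2325, 0.3362]
tool_rot: [[-0.935, 0.356, 0.0], [0.356, 0.935, 0.0], [-0.0, 0.0, -1.0]]
ft_force: [0.2, 0.8, 1.4]
grip_width: 0.085
gripper_force: 0.0
```

```bash
python3 -c "
from h import *
print(env.observe()['position'])
go(C+A*.10,tool(120))"
```

```text
[0.36319099 0.23249245 0.33615407]
t 1.1333 shift [-1.0502 -0.8237  0.1192] turn [-0.2425 -0.5132  0.9178] q [ 16.8   6.   78.8   0.   95.2 -52.4]
```

Emit:
step_arm:
  targets:
    - [[-1,-0.78,0],[0,0,0]]
    - [[-1,-0.78,0],[-0.05,-0.1,0.2]]
    - [[-1,-0.78,0],[-0.1,-0.2,0.35]]
    - [[-1,-0.78,0],[-0.15,-0.3,0.5]]
    - [[-1,-0.78,0],[-0.18,-0.4,0.65]]
    - [[-1,-0.8,0.05],[-0.243,-0.513,0.918]]
    - [[-1,-0.8,0.08],[-0.243,-0.513,0.918]]
    - [[-1,-0.8,0.1],[-0.243,-0.513,0.918]]
    - [[-1,-0.8,0.1],[-0.243,-0.513,0.918]]
    - [[-1,-0.8,0.1],[-0.243,-0.513,0.918]]

```text
time_s: 1.97
position: [0.5588, -0.1007, 0.3039]
tool_rot: [[-0.392, 0.827, 0.403], [0.873, 0.473, -0.121], [-0.291, 0.304, -0.907]]
ft_force: [-0.6, -0.2, -0.1]
grip_width: 0.0851
gripper_force: 0.0
```

```bash
python3 -c "
from h import *
go(C+A*.10,tool(120))
d,K,R,t=cam('wrist');save('w1.png',d['img'])
print(K[0,0],(-R.T@t).round(3))"
```

```text
t 1.9667 shift [-0.0395  0.0114  0.0293] turn [-0.0038 -0.0005 -0.0042] q [-23.5  10.7  82.1   3.2  62.5 -51.3]
423.80410692510105 [ 0.473 -0.019  0.412]
```

View pics/w1.png

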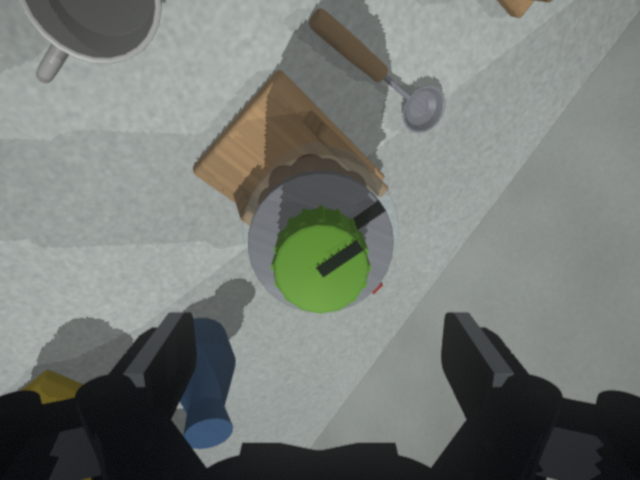

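The wrist view shows the knob top at about (322,265), with its stripe (340,260) in line with the pointer (370,214). The red mark is at (377,288). I'll refine the axis and the angle from this view.

```bash
python3 - <<'E'
from h import *
d,K,R,t=cam('wrist'); im=d["img"]; hsv=cv2.cvtColor(im,cv2.COLOR_RGB2HSV).astype(int); o=-R.T@t
e1=np.array([.9063*np.cos(y),.9063*np.sin(y),.4226]); e2=np.cross(A,e1)
def pl(u,v,h,c=C):
    r=R.T@np.linalg.solve(K,[u,v,1]); return o+r*((c+A*h-o)@A)/(r@A)
vv,uu=np.mgrid[:480,:640]; near=(abs(uu-322)<80)&(abs(vv-240)<75)
g=near&(hsv[...,0]>35)&(hsv[...,0]<65)&(hsv[...,1]>120)&(hsv[...,2]>95)
p,u,v=pts(d,K,R,t,g); h=(p-C)@A; print("h top",np.percentile(h,[5,50,90]).round(4))
s=abs(h-np.median(h[h>.015]))<.004
m=np.zeros((480,640),np.uint8); m[v[s],u[s]]=1
cn=max(cv2.findContours(m,0,1)[0],key=cv2.contourArea); hull=cv2.convexHull(cn)[:,0]
q=np.array([pl(a,b,.0225)-C for a,b in hull]); (cx,cy),r=cv2.minEnclosingCircle(np.c_[q@e1,q@e2].astype(np.float32)); print("centre off e1,e2",cx,cy,"r",r)
C2=C+e1*cx+e2*cy; print("C2",C2.round(4))
dk=near&(hsv[...,2]<45); n,l,st,ce=cv2.connectedComponentsWithStats(dk.astype(np.uint8))
for i in range(1,n):
    if st[i,4]>60:
        for hh in(.0225,-.0225):
            w=pl(*ce[i],hh,C2)-C2; print(st[i,4],ce[i].round(),hh,"r",np.hypot(w@e1,w@e2).round(4),"ang",np.degrees(np.arctan2(w@e2,w@e1)).round(1))
r=near&((hsv[...,0]<8)|(hsv[...,0]>172))&(hsv[...,1]>150)&(hsv[...,2]>60)
rp=np.median(pts(d,K,R,t,r)[0],0)-C2; print("red",r.sum(),np.degrees(np.arctan2(rp@e2,rp@e1)),np.hypot(rp@e1,rp@e2),rp@A)
p,u,v=pts(d,K,R,t,near&(hsv[...,1]<60)); h=(p-C2)@A; k=(abs(h+.0225)<.008);q=p[k]-C2; print("cap h",np.median(h[k]),"cap normal",np.linalg.svd(q-q.mean(0),full_matrices=False)[2][2],A)
go(C2-A*.017,tool(120))
E
```

```text
h top [0.022  0.0232 0.0241]
centre off e1,e2 0.00025494766305200756 -0.003016008296981454 r 0.027566364035010338
C2 [ 0.6097 -0.1255  0.2099]
308 [368. 215.] 0.0225 r 0.0417 ang 94.6
308 [368. 215.] -0.0225 r 0.0381 ang 77.9
100 [352. 249.] 0.0225 r 0.0217 ang 78.5
100 [352. 249.] -0.0225 r 0.0216 ang 37.2
red 0 nan nan nan
cap h -0.021793225276858876 cap normal [-0.40946365  0.1253012   0.90368088] [-0.40519722  0.12002488  0.9063    ]
t 2.0667 shift [-0.0544  0.0038  0.4232] turn [-0.0034 -0.0016 -0.0035] q [-23.3  10.6  82.2   3.1  62.6 -51.1]
  return _methods._mean(a, axis=axis, dtype=dtype,
  ret = um.true_divide(
```

Emit:
step_arm:
  targets:
    - [[-0.053,0.004,0],[-0.003,-0.002,-0.003]]
    - [[-0.053,0.004,0.1],[-0.003,-0.002,-0.003]]
    - [[-0.053,0.004,0.2],[-0.003,-0.002,-0.003]]
    - [[-0.053,0.004,0.28],[-0.003,-0.002,-0.003]]
    - [[-0.053,0.004,0.35],[-0.003,-0.002,-0.003]]
    - [[-0.053,0.004,0.4],[-0.003,-0.002,-0.003]]
    - [[-0.053,0.004,0.42],[-0.003,-0.002,-0.003]]
    - [[-0.053,0.004,0.42],[-0.003,-0.002,-0.003]]

```text
time_s: 2.73
position: [0.6158, -0.1239, 0.196]
tool_rot: [[-0.398, 0.823, 0.406], [0.87, 0.479, -0.119], [-0.292, 0.306, -0.906]]
ft_force: [-0.2, 0.0, -1.2]
grip_width: 0.0853
gripper_force: 0.0
```

```bash
python3 -c "
from h import *
go(np.array([.6097,-.1255,.2099])-A*.017,tool(120))
d,K,R,t=cam('wrist');save('w2.png',d['img']);s=env.observe();print(s['ft_force'],s['wrist_torque'])"
```

```text
t 2.7333 shift [-0.0101 -0.0053  0.0071] turn [ 0.0018 -0.0007  0.0039] q [-23.4  21.8  84.8   4.   48.5 -52.8]
[0.22693775 0.19648675 0.43810453] [ 0.02626998  0.1545476  -0.01852096]
```

View pics/w2.png

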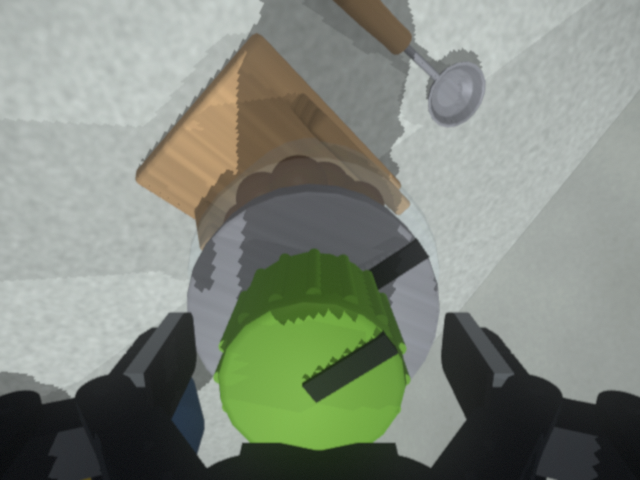

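The knob sits between the open fingers, which are at about (193,350) and (443,350), with the cap clear below. I'll trim the offset and close.

Emit:
step_arm:
  targets:
    - [[-0.009,-0.005,0.005],[0,0,0]]
    - [[-0.009,-0.005,0.005],[0,0,0]]
    - [[-0.009,-0.005,0.005],[0,0,0]]

```text
time_s: 3.03
position: [0.6165, -0.1284, 0.1968]
tool_rot: [[-0.395, 0.822, 0.409], [0.87, 0.478, -0.121], [-0.295, 0.308, -0.905]]
ft_force: [0.5, 0.3, -0.5]
grip_width: 0.085
gripper_force: 0.0
```

Emit:
step_arm:
  targets:
    - [[0,0,0],[0,0,0]]
    - [[0,0,0],[0,0,0]]
    - [[0,0,0],[0,0,0]]
    - [[0,0,0],[0,0,0]]
    - [[0,0,0],[0,0,0]]
    - [[0,0,0],[0,0,0]]
    - [[0,0,0],[0,0,0]]
    - [[0,0,0],[0,0,0]]
  jaw: 40
  grip_force: 50

```text
time_s: 3.7
position: [0.616, -0.1284, 0.1963]
tool_rot: [[-0.396, 0.823, 0.407], [0.87, 0.478, -0.121], [-0.294, 0.306, -0.905]]
ft_force: [-5.5, 0.0, 3.8]
grip_width: 0.0554
gripper_force: 51.7
```

```bash
cat >> h.py <<'E'
def tq():
    s=env.observe(); print("t",s["time_s"],"F",np.round(s["ft_force"],1),"M.axis(-A)",round(float(np.array(s["wrist_torque"])@s["tool_rot"][:,2]),3),"M",np.round(s["wrist_torque"],2),"q6",round(s["q"][5],2),"tau6",round(s["joint_efforts"][5],3),"w",s["grip_width"],s["gripper_force"],"pos",np.round(s["position"],4),"xyaw",
     round(float(np.degrees(np.arctan2(s["tool_rot"][:,0]@tool(120)[:,1],s["tool_rot"][:,0]@tool(120)[:,0]))),2))
E
python3 -c "
from h import *
tq(); go(np.array([.6097,-.1255,.2099])-A*.017,tool(120))"
```

```text
t 3.7 F [-5.5  0.   3.8] M.axis(-A) -0.008 M [-0.11  0.73 -0.14] q6 -53.21 tau6 -0.001 w 0.05540243893559879 51.70963168144226 pos [ 0.616  -0.1284  0.1963] xyaw -0.13
t 3.7 shift [0.0036 0.0012 0.0057] turn [0.0021 0.0021 0.003 ] q [-23.8  21.9  84.7   4.1  48.5 -53.2]
```

Emit:
step_arm:
  targets:
    - [[0,0,0],[0,0,0.03]]
    - [[0,0,0],[0,0,0.1]]
    - [[0,0,0],[0,0,0.2]]
    - [[0,0,0],[0,0,0.3]]
    - [[0,0,0],[0,0,0.4]]
    - [[0,0,0],[0,0,0.5]]
    - [[0,0,0],[0,0,0.6]]
    - [[0,0,0],[0,0,0.68]]
    - [[0,0,0],[0,0,0.7]]
    - [[0,0,0],[0,0,0.7]]

```text
time_s: 4.53
position: [0.6157, -0.1286, 0.1961]
tool_rot: [[0.093, 0.909, 0.406], [0.992, -0.048, -0.121], [-0.09, 0.414, -0.906]]
ft_force: [-8.6, -0.3, 4.2]
grip_width: 0.0553
gripper_force: 51.6
```

```bash
python3 -c "
from h import *
tq()
d,K,R,t=cam('wrist');save('w3.png',d['img'])"
```

```text
t 4.5333 F [-8.6 -0.3  4.2] M.axis(-A) 0.088 M [-0.24  0.92 -0.33] q6 -21.65 tau6 0.227 w 0.055269175324424755 51.58218204975128 pos [ 0.6157 -0.1286  0.1961] xyaw 31.43
```

View pics/w3.png

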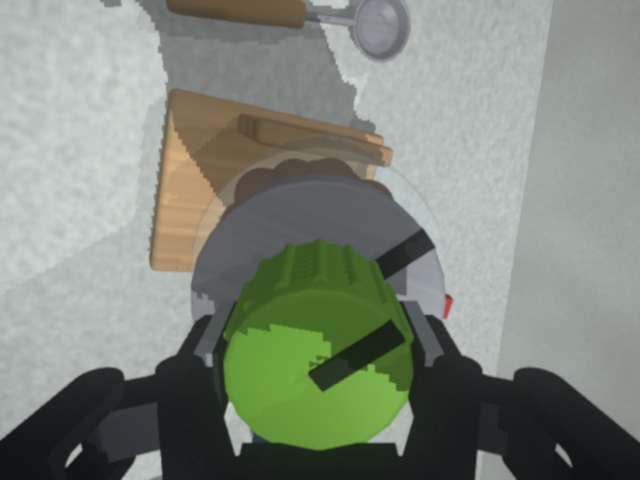

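The stripe (358,357) and pointer (408,252) have turned together with the gripper, and the red mark is at (448,305). About 46° remains.

Emit:
step_arm:
  targets:
    - [[0,0,0],[0,0,0.05]]
    - [[0,0,0],[0,0,0.15]]
    - [[0,0,0],[0,0,0.25]]
    - [[0,0,0],[0,0,0.35]]
    - [[0,0,0],[0,0,0.45]]
    - [[0,0,0],[0,0,0.55]]
    - [[0,0,0],[0,0,0.65]]
    - [[0,0,0],[0,0,0.75]]
    - [[0,0,0],[0,0,0.8]]
    - [[0,0,0],[0,0,0.8]]

```text
time_s: 5.42
position: [0.6153, -0.1285, 0.1959]
tool_rot: [[0.611, 0.68, 0.405], [0.773, -0.622, -0.121], [0.17, 0.387, -0.906]]
ft_force: [-11.2, -0.3, 5.4]
grip_width: 0.055
gripper_force: 51.7
```

```bash
cat >> h.py <<'E'
e1=np.array([.9063*np.cos(y),.9063*np.sin(y),.4226]); e2=np.cross(A,e1)
def look(name=None):
    tq(); d,K,R,t=cam('wrist'); o=-R.T@t; im=d["img"]; hsv=cv2.cvtColor(im,cv2.COLOR_RGB2HSV).astype(int)
    if name: save(name,im)
    s=env.observe(); c=np.array(s["position"])+A*.017
    def pl(u,v,h):
        r=R.T@np.linalg.solve(K,[u,v,1]); return o+r*((c+A*h-o)@A)/(r@A)-c
    vv,uu=np.mgrid[:480,:640]
    for nm,m,h in (("stripe",(abs(uu-320)<85)&(vv>300)&(vv<425)&(hsv[...,2]<48),.0225),("pointer",(abs(uu-320)<130)&(vv>180)&(vv<300)&(hsv[...,2]<48),-.0225),
        ("red",((hsv[...,0]<8)|(hsv[...,0]>172))&(hsv[...,1]>140)&(hsv[...,2]>60)&(vv<420),-.035)):
        n,l,st,ce=cv2.connectedComponentsWithStats(m.astype(np.uint8))
        for i in range(1,n):
            if st[i,4]>40:
                w=pl(*ce[i],h); vx,vy,_,_=cv2.fitLine(np.argwhere(l==i)[:,::-1].astype(np.float32),2,0,0,0.01,.01).ravel()
                w2=pl(ce[i][0]+20*vx,ce[i][1]+20*vy,h)-w; dr=(np.degrees(np.arctan2(w2@e2,w2@e1))+90)%180-90
                print(nm,st[i,4],ce[i].round(1),"r",np.hypot(w@e1,w@e2).round(4),"ang",np.degrees(np.arctan2(w@e2,w@e1)).round(1),"dir mod180",dr.round(1))
E
python3 -c "
from h import *
look('w4.png')"
```

```text
t 5.4167 F [-11.2  -0.3   5.4] M.axis(-A) 0.085 M [-0.36  1.14 -0.41] q6 14.42 tau6 0.518 w 0.05497367945360114 51.65353059768677 pos [ 0.6153 -0.1285  0.1959] xyaw 67.48
stripe 2334 [356.3 356. ] r 0.0141 ang 15.4 dir mod180 11.4
pointer 438 [390.  262.2] r 0.0339 ang 12.8 dir mod180 38.9
red 434 [438.2 232.1] r 0.0556 ang 6.7 dir mod180 -43.3
```

View pics/w4.png

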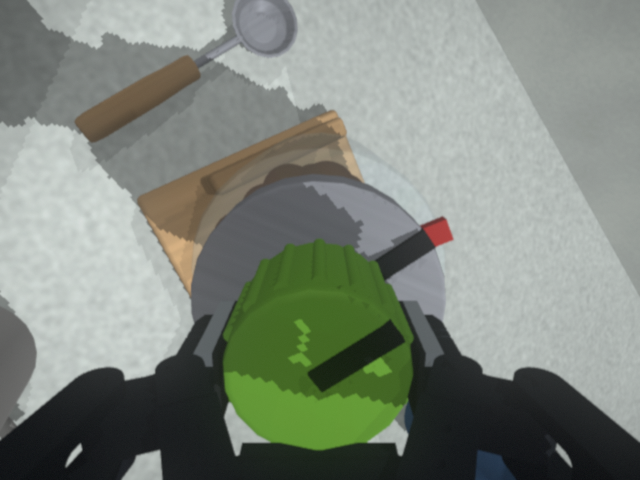

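The pointer (408,248) has almost reached the red mark (438,232). From here I'll use small steps and watch the torque.

Emit:
step_arm:
  targets:
    - [[0,0,0],[0,0,0.03]]
    - [[0,0,0],[0,0,0.06]]
    - [[0,0,0],[0,0,0.1]]
    - [[0,0,0],[0,0,0.1]]

```text
time_s: 5.8
position: [0.6152, -0.1284, 0.1959]
tool_rot: [[0.662, 0.631, 0.405], [0.723, -0.681, -0.121], [0.2, 0.373, -0.906]]
ft_force: [-10.7, -0.0, 4.8]
grip_width: 0.055
gripper_force: 51.7
```

```bash
python3 -c "
from h import *
look()"
```

```text
t 5.8 F [-10.7  -0.    4.8] M.axis(-A) 0.081 M [-0.44  1.13 -0.44] q6 18.88 tau6 0.314 w 0.05496004444754838 51.667224168777466 pos [ 0.6152 -0.1284  0.1959] xyaw 71.95
stripe 2347 [356.2 356.1] r 0.0141 ang 11.0 dir mod180 6.8
pointer 447 [390.4 262.1] r 0.034 ang 8.4 dir mod180 33.0
red 485 [433.7 223.8] r 0.0557 ang 6.4 dir mod180 -21.5
```

Emit:
step_arm:
  targets:
    - [[0,0,0],[0,0,0.03]]
    - [[0,0,0],[0,0,0.05]]
    - [[0,0,0],[0,0,0.05]]

```text
time_s: 6.1
position: [0.6152, -0.1285, 0.1958]
tool_rot: [[0.686, 0.605, 0.405], [0.696, -0.708, -0.121], [0.214, 0.365, -0.906]]
ft_force: [-10.2, 0.2, 6.0]
grip_width: 0.055
gripper_force: 51.7
```

```bash
python3 -c "
from h import *
look()"
```

```text
t 6.1 F [-10.2   0.2   6. ] M.axis(-A) 0.034 M [-0.43  1.17 -0.39] q6 21.09 tau6 0.138 w 0.05498305213200001 51.668023467063904 pos [ 0.6152 -0.1285  0.1958] xyaw 74.15
stripe 2349 [356.3 356. ] r 0.0142 ang 8.9 dir mod180 4.6
pointer 489 [391.4 261.5] r 0.0344 ang 6.2 dir mod180 24.9
red 509 [431.1 219.7] r 0.0557 ang 6.3 dir mod180 -17.4
```

Emit:
step_arm:
  targets:
    - [[0,0,0],[0,0,0.03]]
    - [[0,0,0],[0,0,0.05]]
    - [[0,0,0],[0,0,0.05]]

```text
time_s: 6.4
position: [0.6152, -0.1284, 0.1958]
tool_rot: [[0.709, 0.577, 0.405], [0.667, -0.735, -0.121], [0.228, 0.356, -0.906]]
ft_force: [-10.1, -0.2, 4.6]
grip_width: 0.0551
gripper_force: 51.7
```

```bash
python3 -c "
from h import *
look()"
```

```text
t 6.4 F [-10.1  -0.2   4.6] M.axis(-A) 0.065 M [-0.4   1.19 -0.41] q6 23.34 tau6 0.138 w 0.05505506419529694 51.6705322265625 pos [ 0.6152 -0.1284  0.1958] xyaw 76.4
stripe 2360 [356.2 356.1] r 0.0141 ang 6.5 dir mod180 2.3
pointer 487 [391.3 261.7] r 0.0344 ang 3.9 dir mod180 22.4
red 529 [428.5 215.7] r 0.0558 ang 6.1 dir mod180 -14.5
```

Emit:
step_arm:
  targets:
    - [[0,0,0],[0,0,0.03]]
    - [[0,0,0],[0,0,0.05]]
    - [[0,0,0],[0,0,0.05]]

```text
time_s: 6.7
position: [0.6152, -0.1284, 0.1958]
tool_rot: [[0.731, 0.549, 0.405], [0.638, -0.76, -0.121], [0.242, 0.347, -0.906]]
ft_force: [-10.9, -1.3, 5.6]
grip_width: 0.055
gripper_force: 51.7
```

```bash
python3 -c "
from h import *
look()"
```

```text
t 6.7 F [-10.9  -1.3   5.6] M.axis(-A) 0.051 M [-0.42  1.24 -0.41] q6 25.59 tau6 0.137 w 0.05502515595477007 51.673269867897034 pos [ 0.6152 -0.1284  0.1958] xyaw 78.65
stripe 2358 [356.2 356.2] r 0.0141 ang 4.5 dir mod180 0.0
pointer 469 [390.9 262. ] r 0.0342 ang 1.7 dir mod180 23.4
red 550 [425.7 211.8] r 0.0559 ang 5.9 dir mod180 -11.8
```

Emit:
step_arm:
  targets:
    - [[0,0,0],[0,0,0.03]]
    - [[0,0,0],[0,0,0.05]]
    - [[0,0,0],[0,0,0.05]]

```text
time_s: 7.0
position: [0.6151, -0.1284, 0.1958]
tool_rot: [[0.752, 0.52, 0.405], [0.608, -0.784, -0.121], [0.255, 0.337, -0.906]]
ft_force: [-11.0, -1.0, 4.9]
grip_width: 0.0551
gripper_force: 51.7
```

```bash
python3 -c "
from h import *
look('w5.png')"
```

```text
t 7.0 F [-11.   -1.    4.9] M.axis(-A) -0.089 M [-0.49  1.3  -0.29] q6 27.82 tau6 0.29 w 0.05514646120273679 51.65578901767731 pos [ 0.6151 -0.1284  0.1958] xyaw 80.86
stripe 2363 [356.2 356.2] r 0.0141 ang 2.3 dir mod180 -2.2
pointer 480 [390.5 260.4] r 0.0344 ang 0.5 dir mod180 15.4
red 570 [422.8 207.9] r 0.056 ang 5.7 dir mod180 -9.8
```

Emit:
step_arm:
  targets:
    - [[0,0,0],[0,0,0.03]]
    - [[0,0,0],[0,0,0.05]]
    - [[0,0,0],[0,0,0.05]]

```text
time_s: 7.3
position: [0.6151, -0.1284, 0.1958]
tool_rot: [[0.772, 0.491, 0.405], [0.577, -0.808, -0.121], [0.268, 0.327, -0.906]]
ft_force: [-11.3, -0.8, 4.8]
grip_width: 0.0551
gripper_force: 51.7
```

```bash
python3 -c "
from h import *
look('w6.png')"
```

```text
t 7.3 F [-11.3  -0.8   4.8] M.axis(-A) -0.1 M [-0.49  1.3  -0.28] q6 30.06 tau6 0.294 w 0.055083941685016326 51.657004952430725 pos [ 0.6151 -0.1284  0.1958] xyaw 83.11
stripe 2351 [356.2 356.2] r 0.0142 ang 0.1 dir mod180 -4.4
pointer 509 [389.2 257. ] r 0.0349 ang 0.6 dir mod180 8.3
red 582 [419.7 204.1] r 0.0561 ang 5.5 dir mod180 -8.7
```

View pics/w6.png

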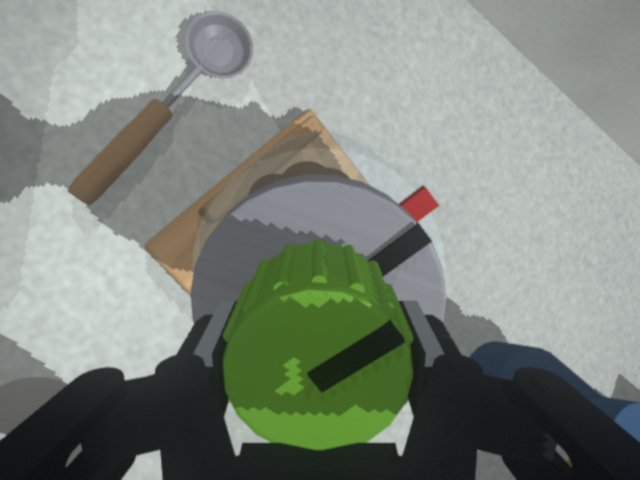

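Torque has levelled off and the pointer (400,248) no longer moves in the world, while the stripe (356,356) still turns with the gripper. So the clutch is slipping, by about 3°. I'll stop turning and let go.

Emit:
step_arm:
  targets:
    - [[0,0,0],[0,0,0]]
    - [[0,0,0],[0,0,0]]
    - [[0,0,0],[0,0,0]]
    - [[0,0,0],[0,0,0]]
    - [[0,0,0],[0,0,0]]
    - [[0,0,0],[0,0,0]]
  jaw: 85

```text
time_s: 7.85
position: [0.6166, -0.1283, 0.1957]
tool_rot: [[0.771, 0.49, 0.408], [0.577, -0.808, -0.12], [0.27, 0.328, -0.905]]
ft_force: [0.2, 0.6, -0.6]
grip_width: 0.0853
gripper_force: 0.0
```

Emit:
step_arm:
  targets:
    - [[0,0,-0.03],[0,0,0]]
    - [[0,0,-0.08],[0,0,0]]
    - [[0,0,-0.15],[0,0,0]]
    - [[0,0,-0.22],[0,0,0]]
    - [[0,0,-0.3],[0,0,0]]
    - [[0,0,-0.36],[0,0,0]]
    - [[0,0,-0.4],[0,0,0]]
    - [[0,0,-0.4],[0,0,0]]
    - [[0,0,-0.4],[0,0,0]]

```text
time_s: 8.6
position: [0.5675, -0.1138, 0.305]
tool_rot: [[0.77, 0.49, 0.409], [0.577, -0.808, -0.121], [0.271, 0.329, -0.905]]
ft_force: [0.2, -0.5, -1.3]
grip_width: 0.085
gripper_force: 0.0
```

```bash
python3 - <<'E'
from h import *
tq(); d,K,R,t=cam('wrist'); im=d["img"]; save('w7.png',im); o=-R.T@t; hsv=cv2.cvtColor(im,cv2.COLOR_RGB2HSV).astype(int)
C2=np.array([.6097,-.1255,.2099])
def pl(u,v,h):
    r=R.T@np.linalg.solve(K,[u,v,1]); return o+r*((C2+A*h-o)@A)/(r@A)-C2
vv,uu=np.mgrid[:480,:640]; near=(abs(uu-322)<90)&(abs(vv-240)<80)
n,l,st,ce=cv2.connectedComponentsWithStats((near&(hsv[...,2]<45)).astype(np.uint8))
for i in range(1,n):
    if st[i,4]>60:
        for h in(.0225,-.0225):
            w=pl(*ce[i],h); print(st[i,4],ce[i].round(),h,np.hypot(w@e1,w@e2).round(4),np.degrees(np.arctan2(w@e2,w@e1)).round(1))
E
```

```text
t 8.6 F [ 0.2 -0.5 -1.3] M.axis(-A) 0.02 M [ 0.08  0.16 -0.  ] q6 30.26 tau6 0.001 w 0.08502672887583952 0.0 pos [ 0.5675 -0.1138  0.305 ] xyaw 83.13
275 [363. 193.] 0.0225 0.0412 11.8
275 [363. 193.] -0.0225 0.0389 -1.7
475 [336. 237.] 0.0225 0.0133 -6.5
475 [336. 237.] -0.0225 0.0145 -64.1
```

View pics/w7.png

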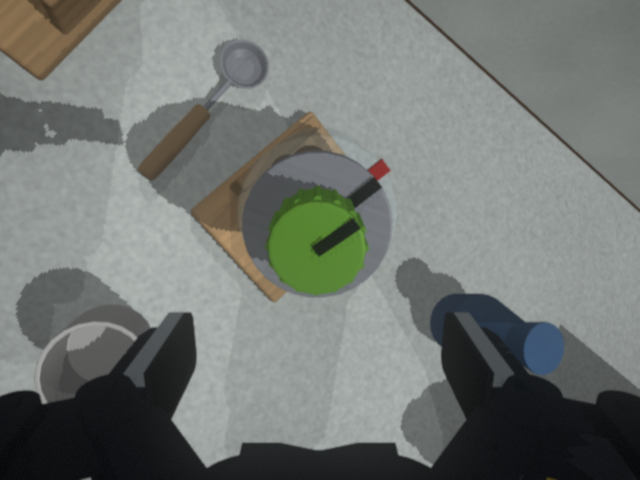

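The pointer (363,193) meets the red mark (379,169). The stripe (336,237) is a few degrees clockwise of the pointer, and the gripper is clear of everything.

```bash
python3 -c "
from h import *
print(close_job())"
```

```text
the job is handed in; nothing more can be done
None
```

The walnuts canister is screwed fully home: its pointer meets the red mark, the clutch slipped only about 3–5° before I stopped, and I let go without turning it back. The job is handed in.

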